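Tuck the sprung cover of a spares case under its lip

TASK

Close the spares case by pushing with the fingertips: fold its sprung yellow cover down over the coupling hub inside, keep it pressed flat, and push it by the black ridge fully home so that its free edge is tucked beneath the black lip and the cover stays shut when you let go and move clear. Push gently; do not pinch or lift anything, leave the hub standing in the case and do not disturb the loose things standing around.

Things in the scene. Friction and masses are not known exactly. Their poses are not given: they have to be found in the camera images.
- case: Grey metal case fixed to the bench, open on top; 155 long in x, 110 wide in y (142 over its foot flanges), walls 50 high, floor 5 thick; wall at the lip end 62 high, hinge ears 62 high at the sides of the hinge end. Origin on the bench below the middle of the opening. Its level x axis runs from the lip end (x = -85) to the hinge end (x = +70); z up. (mm)
- cover (a joint): Angle of the yellow cover about its hinge, rad: 0 = flat on the case (its top face level, 56 above the bench), 1.57 = upright, 2.0 = stop, leaning away from the lip. A weak spring drives it towards about 1.7, with a little friction; keeping it flat takes about 2 N at the ridge. Only the lip can keep it shut.
- tuck (a joint): How far hinge and cover have slid towards the lip, along the case's -x, m: 0 = back (start), 0.020 = stop, fully home. Needs about 3.5 N either way and stays where left. With the cover flat its free edge is 6 mm clear of the lip at 0 and 13 mm beneath it at 0.020. If slid forward before the cover is flat, the cover lands on top of the lip and must be pushed back.
- cover_hinge (a point): Middle of the hinge axis, 54 mm above the bench, parallel to the case's y. At tuck = 0 it is at x = +60 mm in the case frame; it moves with the slide.
- cover_edge (a point): Middle of the cover's free edge, on its outer face (the top when shut; it faces away from the lip when open). The cover is a stiff plate 4 thick, 98 wide, its free edge 110 from the hinge axis. Moves with the cover. (mm)
- cover_push (a point): On the cover's outer face, 75 from the hinge axis: foot of the hinge-side face of the black ridge, which is 70 wide, 7 thick (75 to 82 from the hinge axis) and stands 10.5 above the outer face. A fingertip standing on the shut cover on the hinge side of the ridge pushes here towards the lip. Moves with the cover. (mm)
- lip_edge (a point): Middle of the fixed black lip's edge that faces the hinge, at x = -57 mm in the case frame. The lip is 110 mm wide, lies over the lip end of the case, its top 63 to 66 mm above the bench; beneath it is a 3 mm gap over the 4 mm cover, with a flared mouth that opens to 7 mm.
- hub: Grey steel coupling hub, 66 mm across, 38 mm high, standing loose on the case floor; origin at its underside centre.
- tape_roll: Roll of black tape, 57 mm across, 19 mm high, on the bench beside the case's +y side; loose. Origin at its underside centre, as for all the loose things.
- long_bolt: Steel hexagon bolt, 89 mm long, 22 mm thick, lying beside the case's -y side; loose.
- grease_tin: Yellow pot with a white lid, 70 mm across, 46 mm high; loose.
- screw_jar: White jar with a red lid, 63 mm across, 87 mm high; loose.
- white_pot: Off-white pot with a lid, 65 mm across, 73 mm high; loose.

How it is judged:
On the way, in this order (a step that is already met when the one before it is completed fails the run):
1. the cover is folded down over the case (value of joint cover below 0.3 rad), for 0.05 s.
2. the cover lies flat with its edge beneath the lip (value of joint cover below 0.06 rad and value of joint tuck above 0.014 m), for 0.2 s.
At the end, for the whole second after the job is handed in: The cover lies flat (within 0.06 rad) and at rest, slid at least 14 of its 20 mm towards the lip so that its edge is at least 7 mm beneath it, held by the lip alone; the hub stands at rest in the case (all of step 2 and velocity of joint cover below 0.05 rad/s and velocity of joint tuck below 0.005 m/s and x of hub in the frame of case between -0.07 and 0.066 m and y of hub in the frame of case between -0.055 and 0.055 m and height (world z) of hub below 0.02 m and linear speed of hub below 0.02 m/s); the robot touches nothing.
It fails at once if the hub was lifted or tipped (its origin more than 15 mm above the case floor) (height (world z) of hub above 0.02 m).
It fails at once if the cover was pinched or pushed with more than 30 N (contact force between the fingers and cover above 30 N).
It fails at once if a loose thing beside the case was moved by more than 20 mm (distance of any of tape_roll, long_bolt, grease_tin, screw_jar, white_pot from where it was at the start of the episode above 0.02 m).
It also fails if it takes over 40 s, if anything falls off the work surface, if the arm or the gripper's body presses on something with over 40 N, if the wrist force passes 120 N, or if a joint passes its speed limit or range.

ROBOT

A 7-joint arm with a two-finger parallel gripper is mounted at the origin on a cart in front of the work surface, level with it; the furniture and walls round the work are solid. World frame = base frame: x ahead of the robot, y to its left, z up, the work surface at z = 0. Lengths are in m, angles in rad, forces in N, time in s.
With the tool pointing down it reaches from about 0.4 to 0.925 m from the base axis. Payload 4.1 kg.
Tool frame: the origin (TCP) lies midway between the tips of the shut fingers; the grasp point (between the pads) lies 19 mm behind it; z points along the fingers, y is the line along which they close (so a half turn about z gives the same grasp; the last joint's range is limited). The gripper opens to 85 mm and grips with 20 to 120 N. Pads are 22 mm wide; open, the fingers measure 114 mm over their backs; the gripper's body (76 mm by 85 mm) begins 54 mm behind the grasp point. The pads swing forward as they close: fully open they stand 13 mm farther back than shut.
Start: joints at [1.193, 0.398, 0.045, 1.537, -0.019, 1.207, -0.051], TCP at [0.179, -0.625, 0.231] pointing down, gripper open.
Joint ranges: [-2.82, 2.82], [-0.49, 2.23], [-1.37, 1.46], [0, 2.46], [-1.36, 4.5], [0.23, 2], [-2.94, 2.94]. Speed limits (rad/s): [2.57, 2.57, 3.14, 3.14, 3.14, 3.14, 3.14].

INTERFACE

Orientations are given as a unit quaternion [x, y, z, w].
In Python, from station import env gives the robot as it stands.
- The arm moves only by the tool carry_out, never from a script. Its argument "increments" is a list of rows, each a list of 7 numbers: the shift along the tool's x, y, z as a fraction of full scale, then the turn, a rotation vector about the tool's x, y, z as a fraction of full scale, then the opening, from -1 (shut) to 1 (fully open). In form: [[tx, ty, tz, rx, ry, rz, claw], ...]. A call has exactly 8 rows; each row shifts and turns the commanded pose from where the row before left it, along the tool's axes as they then stand; what a row does not reach is not made up. Full scale, the value 1, is 0.03 m for a shift and 0.12 rad for a turn. A row lasts 1/10 s, in which the tool goes at most 50 mm and 8.59 degrees, less where a joint would pass 70% of its speed; a pose out of reach is approached as far as the arm can. A call with a number of a shift or a turn outside -1 to 1 is refused whole. A call with a gripper value outside its range is refused whole. The fingers move at their own pace and stop on an object; the grip force is fixed at half the most. Time passes only in rows, so rows that do not move let the fingers close, or fill a call up. It gives the time, the measured TCP pose, the force, the opening and the grip force at its end, in the units of the state.
- env.state(): the state, without advancing time (a new reading comes with each control period).
- env.snapshot(name): name is "side" or "top" or "wrist"; returns the picture (400x640x3 uint8, red, green, blue); there is no depth.
- env.camera_params(name): a dict with "fx", "fy", "cx", "cy" (pixels), "pose" (4x4, takes a point from camera to world coordinates). Camera axes: x right, y up, looking along -z (the intrinsics and any distortion apply to the point x, -y, -z); pixel columns grow to the right and rows downward; lengths in m; the calibration is good to about 2 mm. A picture is of the moment at which its call begins: read the wrist's pose just before it. camera_params takes no time and is no camera call; for the wrist camera it gives the pose at the moment of the call.
- env.hand_in(): hands the job in; it is judged then, once.
The state is a dict: "t": time; "joint_positions": joint angles; "dq": joint speeds; "joint_torque": joint torques, N m; "tool_pos": TCP position; "orientation": TCP orientation; "wrist_force": force on the tool from outside, world axes, zero at the start; "ft_torque": the same for the moment, N m; "opening": finger opening in m; "grasp_force": force on a finger pad.
Only numpy, scipy, OpenCV 4.12 (cv2) and the standard library are available. Lean on these libraries where they do the work, as an engineer would, in place of code of your own. Each camera call takes 0.05 s, during which the arm holds its last target. There are 200 camera calls.

## Working session

There is one attempt and no reset: what is moved stays moved. The work goes in short steps, Python scripts to look and compute and a tool call to move; the robot and the scene stay as the last step left them, time stands still between calls to the robot, and variables do not carry over. Pictures are saved under pics/ and viewed, at most 10 in all, crops included, and the job is handed in when it is done.

Besides the shell and the picture viewer there is one more tool, called after "Emit:" by a JSON object that holds its "method" and its "body". carry_out: Moves the arm, as the interface text tells. Its arguments: {"type":"object","properties":{"increments":{"type":"array","items":{"type":"array","items":{"type":"number"}}}},"required":["increments"]}

```bash
ls; mkdir -p pics
python3 - <<'E'
from station import env
import cv2,numpy as np
s=env.state();print({k:np.round(v,3) for k,v in s.items()})
a=[env.snapshot(n) for n in("side","top")]
for n,i in zip(("side","top"),a):
    cv2.imwrite(f"pics/{n}0.png",i[:,:,::-1])
    c=env.camera_params(n);print(n,[c[k] for k in("fx","fy","cx","cy")],c.keys());print(np.round(c["pose"],3))
E
```

```text
pics
{'t': np.float64(0.0), 'joint_positions': array([ 1.193,  0.399,  0.045,  1.538, -0.019,  1.207, -0.051]), 'dq': array([ 0.001, -0.001,  0.   , -0.   ,  0.002, -0.001, -0.001]), 'joint_torque': array([ 1.0000e-03, -4.7512e+01,  1.3650e+00, -2.5422e+01,  1.2000e-02,
        9.0000e-03,  0.0000e+00]), 'tool_pos': array([ 0.179, -0.624,  0.23 ]), 'orientation': array([ 0.99 ,  0.139, -0.   , -0.001]), 'wrist_force': array([-0.225, -0.365, -0.332]), 'ft_torque': array([-0.036,  0.003,  0.028]), 'grasp_force': np.float64(0.0), 'opening': np.float64(0.085)}
side [404.54515335572154, 404.54515335572154, 315.90410163446705, 205.51892956448282] dict_keys(['fx', 'fy', 'cx', 'cy', 'pose'])
[[-0.866  0.34  -0.366  0.035]
 [-0.499 -0.59   0.634  0.849]
 [-0.001  0.732  0.681  0.971]
 [ 0.     0.     0.     1.   ]]
top [455.5475307143089, 455.5475307143089, 320.25461900353315, 194.16261227365874] dict_keys(['fx', 'fy', 'cx', 'cy', 'pose'])
[[-0.006  0.982 -0.187  0.336]
 [-1.    -0.007 -0.006  0.008]
 [-0.007  0.187  0.982  1.218]
 [ 0.     0.     0.     1.   ]]
```

View pics/side0.png

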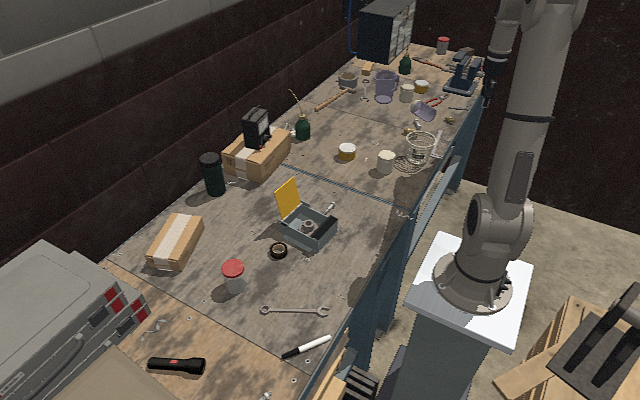

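View pics/top0.png

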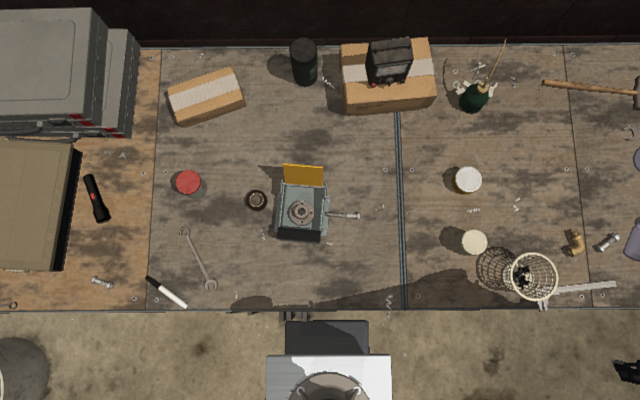

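The side view shows the case at about (308,225) with the yellow cover up at (288,198). In the top view the case is at (302,210), with its hinge away from the robot and the lip towards it at row ~235. The tape is at (257,200), the bolt at (343,215), and the jar, tin and pot are well clear. Next I'll enlarge the case.

Run:
```python
import cv2,numpy as np
t=cv2.imread("pics/top0.png")[150:250,235:370]; s=cv2.imread("pics/side0.png")[165:265,255:355]
t=cv2.resize(t,None,fx=5,fy=5,interpolation=cv2.INTER_CUBIC);s=cv2.resize(s,None,fx=5,fy=5,interpolation=cv2.INTER_CUBIC)
cv2.imwrite("pics/tz.png",t);cv2.imwrite("pics/sz.png",s)
```

```text
(no output)
```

View pics/tz.png

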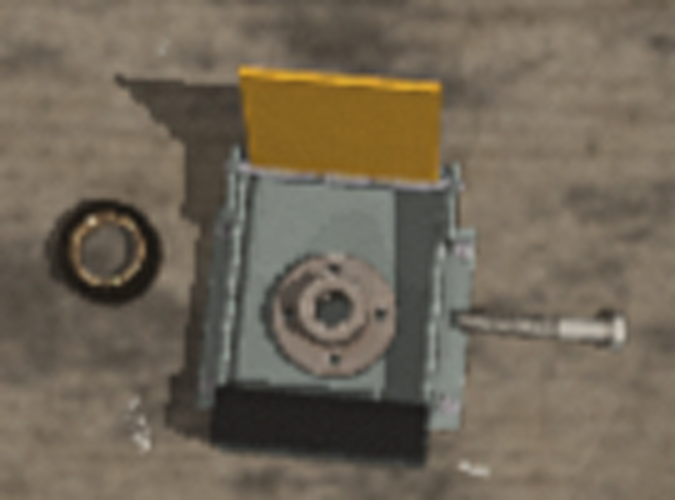

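View pics/sz.png

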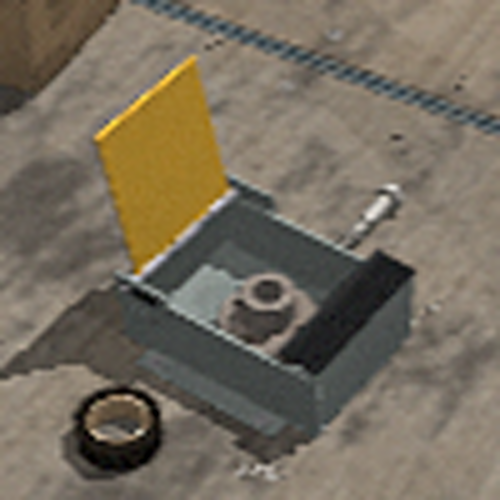

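The crops show the lip's hinge-side edge in the top view from (217,388) to (430,402) and its outer edge from (210,443) to (424,464). The cover's free edge runs from (240,67) to (441,83), and its foot from (247,165) to (438,182). In the side crop the cover's free-edge corners are (97,138) and (193,57), and the lip's hinge-edge corners are (282,357) and (367,253).

```bash
cat > h.py <<'E'
import numpy as np
from station import env
def ray(n,u,v,c=None):
    c=c or env.camera_params(n);P=np.array(c["pose"])
    d=P[:3,:3]@np.array([(u-c["cx"])/c["fx"],-(v-c["cy"])/c["fy"],-1]);return P[:3,3],d
def onz(n,u,v,z):
    o,d=ray(n,u,v);return o+d*(z-o[2])/d[2]
def tri(a,b):
    (o1,d1),(o2,d2)=a,b
    k=np.linalg.lstsq(np.c_[d1,-d2],o2-o1,rcond=None)[0]
    p,q=o1+k[0]*d1,o2+k[1]*d2;return (p+q)/2,np.linalg.norm(p-q)
T=lambda x,y:("top",(x+.5)/5-.5+235,(y+.5)/5-.5+150)
S=lambda x,y:("side",(x+.5)/5-.5+255,(y+.5)/5-.5+165)
E
python3 - <<'E'
from h import *
np.set_printoptions(precision=4,suppress=True)
L=[onz(*T(*p),.066) for p in((217,388),(430,402),(210,443),(424,464))]
print("lip top",L, np.linalg.norm(L[0]-L[1]))
print("lip side",[onz(*S(*p),.066) for p in((282,357),(367,253))])
for a,b in(((240,67),(97,138)),((441,83),(193,57)),((217,388),(282,357)),((430,402),(367,253))):print(tri(ray(*T(*a)),ray(*S(*b))))
print("hinge",[onz(*T(*p),.054) for p in((247,165),(438,182))])
print("ears",[onz(*T(*p),.062) for p in((236,150),(456,165))])
print("hub",onz(*T(333,308),.043),"tape",onz(*T(108,250),.019),"bolt",onz(*T(460,320),.011),onz(*T(625,330),.011))
for n,u,v,z in(("red",187,182,.087),("tin",468,180,.046),("pot",474,242,.073)):print(n,onz("top",u,v,z))
E
```

```text
lip top [array([0.471 , 0.1232, 0.066 ]), array([0.4632, 0.015 , 0.066 ]), array([0.4431, 0.1264, 0.066 ]), array([0.4318, 0.0182, 0.066 ])] 0.10849408125483158
lip side [array([0.4661, 0.1321, 0.066 ]), array([0.4647, 0.027 , 0.066 ])]
(array([0.6141, 0.1044, 0.1576]), np.float64(0.0021508429146168202))
(array([0.6056, 0.0079, 0.1572]), np.float64(0.0020752850595044193))
(array([0.4716, 0.124 , 0.0555]), np.float64(0.0012177294028528167))
(array([0.4671, 0.0161, 0.0549]), np.float64(0.005888180105216254))
hinge [array([0.5894, 0.1101, 0.054 ]), array([0.5796, 0.0102, 0.054 ])]
ears [array([0.5957, 0.1152, 0.062 ]), array([0.5869, 0.0008, 0.062 ])]
hub [0.5152 0.0654 0.043 ] tape [0.551  0.1871 0.019 ] bolt [ 0.5131 -0.001   0.011 ] [ 0.5071 -0.0891  0.011 ]
red [0.5856 0.3543 0.087 ]
tin [ 0.5947 -0.3731  0.046 ]
pot [ 0.4298 -0.3688  0.073 ]
```

Emit:
{"method": "carry_out", "body": {"increments": [[0,0,-0.25,0,0,0.755,-1],[0,0,-0.25,0,0,0.755,-1],[0,0,-0.25,0,0,0.755,-1],[0,0,-0.25,0,0,0.755,-1],[0.57,-1,0,0,0,0,-1],[0.57,-1,0,0,0,0,-1],[0.57,-1,0,0,0,0,-1],[0.57,-1,0,0,0,0,-1]]}}

```text
t: 0.9
tool_pos: [0.2576, -0.5096, 0.2608]
orientation: [0.999, -0.042, -0.0, -0.0]
wrist_force: [0.3, 0.1, -0.7]
opening: 0.0003
grasp_force: 0.0
```

Emit:
{"method": "carry_out", "body": {"increments": [[0.57,-1,0,0,0,0,-1],[0.57,-1,0,0,0,0,-1],[0.57,-1,0,0,0,0,-1],[0.57,-1,0,0,0,0,-1],[0.57,-1,0,0,0,0,-1],[0.57,-1,0,0,0,0,-1],[0.57,-1,0,0,0,0,-1],[0.57,-1,0,0,0,0,-1]]}}

```text
t: 1.7
tool_pos: [0.4138, -0.2819, 0.261]
orientation: [0.999, -0.042, -0.0, -0.0]
wrist_force: [0.8, 0.0, 0.3]
opening: 0.0001
grasp_force: 0.0
```

Emit:
{"method": "carry_out", "body": {"increments": [[0.6,-1,0,0,0,0,-1],[0.6,-1,0,0,0,0,-1],[0.6,-1,0,0,0,0,-1],[0.6,-1,0,0,0,0,-1],[0.6,-1,0,0,0,0,-1],[0.6,-1,0,0,0,0,-1],[0.6,-1,0,0,0,0,-1],[0.6,-1,0,0,0,0,-1]]}}

```text
t: 2.5
tool_pos: [0.5773, -0.055, 0.2608]
orientation: [0.999, -0.042, -0.0, 0.0]
wrist_force: [0.6, -0.0, -0.2]
opening: 0.0
grasp_force: 0.0
```

Emit:
{"method": "carry_out", "body": {"increments": [[0.5,-1,0,0,0,0,-1],[0.5,-1,0,0,0,0,-1],[0.5,-1,0,0,0,0,-1],[0.3,-0.3,0,0,0,0,-1],[0,0,0,0,0,0,-1],[0,0,0,0,0,0,-1],[0,0,0,0,0,0,-1],[0,0,0,0,0,0,-1]]}}

```text
t: 3.3
tool_pos: [0.6386, 0.036, 0.2614]
orientation: [0.999, -0.043, -0.0, 0.001]
wrist_force: [0.3, 0.9, 0.2]
opening: -0.0
grasp_force: 0.0
```

```bash
cat >> h.py <<'E'
O=np.array([.524,.0645]);psi=-.083
def case():
    s=env.state();p=s["tool_pos"];d=p[:2]-O;c,n=np.cos(psi),np.sin(psi)
    q=s["orientation"]
    return np.round(1000*np.array([d[0]*c+d[1]*n,-d[0]*n+d[1]*c,p[2]]),1),np.round(s["wrist_force"],2),s["t"],2*np.arctan2(q[1],q[0])
E
python3 - <<'E'
from h import *
import cv2
print(case())
im=env.snapshot("top")[130:250,235:370];im2=env.snapshot("side")[125:245,255:390]
cv2.imwrite("pics/a.png",cv2.resize(np.hstack([im,im2])[:,:,::-1],None,fx=2.9,fy=2.9,interpolation=cv2.INTER_CUBIC))
E
```

```text
(array([116.6, -18.9, 261.4]), array([0.35, 0.86, 0.23]), 3.3, np.float64(-0.08618186537451085))
```

View pics/a.png

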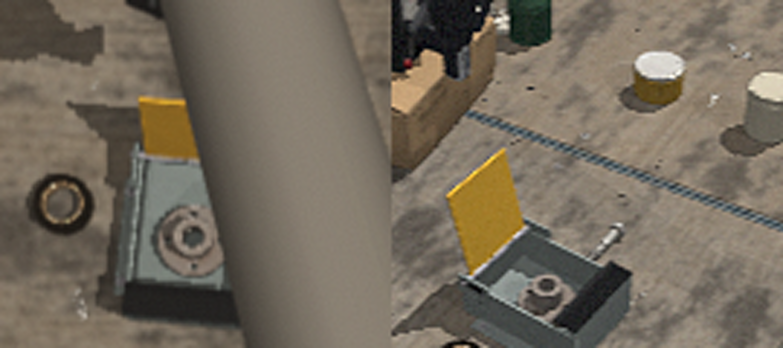

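The top view shows the arm link over the right half of the case, with the cover still up. In the side view the cover is untouched, the gripper is above the crop, and nothing stands behind the cover. Now I'll line up and go down behind it.

Emit:
{"method": "carry_out", "body": {"increments": [[0.33,-0.6,0,0,0,0,-1],[0,0,0.8,0,0,0,-1],[0,0,0.8,0,0,0,-1],[0,0,0.8,0,0,0,-1],[0,0,0.8,0,0,0,-1],[0,0,0.8,0,0,0,-1],[0,0,0.5,0,0,0,-1],[0,0,0,0,0,0,-1]]}}

```text
t: 4.2
tool_pos: [0.6487, 0.0544, 0.1239]
orientation: [0.999, -0.042, -0.002, 0.001]
wrist_force: [-0.4, -0.4, -0.6]
opening: -0.0
grasp_force: 0.0
```

Run:
```python
from h import *
import cv2
print(case())
im2=env.snapshot("side")[125:245,235:395]
cv2.imwrite("pics/b.png",cv2.resize(im2[:,:,::-1],None,fx=4,fy=4,interpolation=cv2.INTER_CUBIC))
```

```text
(array([125.1,   0.2, 123.9]), array([-0.37, -0.42, -0.56]), 4.2, np.float64(-0.08386986146831917))
```

View pics/b.png

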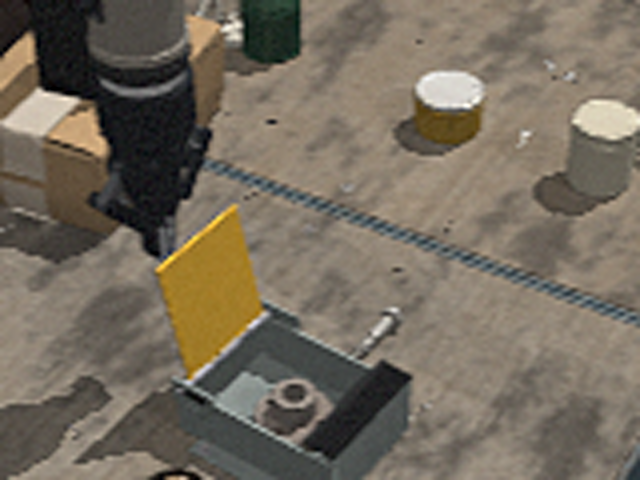

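The side view shows the shut gripper behind the yellow cover, tips at about (165,240), with nothing touched. Next I'll push towards the lip.

Emit:
{"method": "carry_out", "body": {"increments": [[-0.2,0,0.04,0,0,0,-1],[-0.2,0,0.04,0,0,0,-1],[-0.2,0,0.04,0,0,0,-1],[-0.2,0,0.04,0,0,0,-1],[-0.2,0,0.04,0,0,0,-1],[-0.2,0,0.04,0,0,0,-1],[-0.2,0,0.04,0,0,0,-1],[-0.2,0,0.04,0,0,0,-1]]}}

```text
t: 5.05
tool_pos: [0.6022, 0.0592, 0.1167]
orientation: [0.999, -0.042, 0.0, 0.0]
wrist_force: [1.2, -0.1, 0.7]
opening: 0.0001
grasp_force: 0.4
```

Emit:
{"method": "carry_out", "body": {"increments": [[-0.13,0,0,0,0,0,-1],[-0.13,0,0,0,0,0,-1],[-0.13,0,0.01,0,0,0,-1],[-0.13,0,0.01,0,0,0,-1],[-0.13,0,0.02,0,0,0,-1],[-0.13,0,0.03,0,0,0,-1],[-0.13,0,0.04,0,0,0,-1],[-0.13,0,0.05,0,0,0,-1]]}}

```text
t: 5.85
tool_pos: [0.5712, 0.0617, 0.1118]
orientation: [0.999, -0.042, 0.0, 0.0]
wrist_force: [1.4, 0.1, 0.2]
opening: 0.0002
grasp_force: 0.4
```

Run:
```python
from h import *
import cv2
print(case())
im2=env.snapshot("side")[125:245,235:395]
cv2.imwrite("pics/c.png",cv2.resize(im2[:,:,::-1],None,fx=4,fy=4,interpolation=cv2.INTER_CUBIC))
```

```text
(array([ 47.3,   1.1, 111.8]), array([1.35, 0.14, 0.21]), 5.85, np.float64(-0.08357471303284536))
```

View pics/c.png

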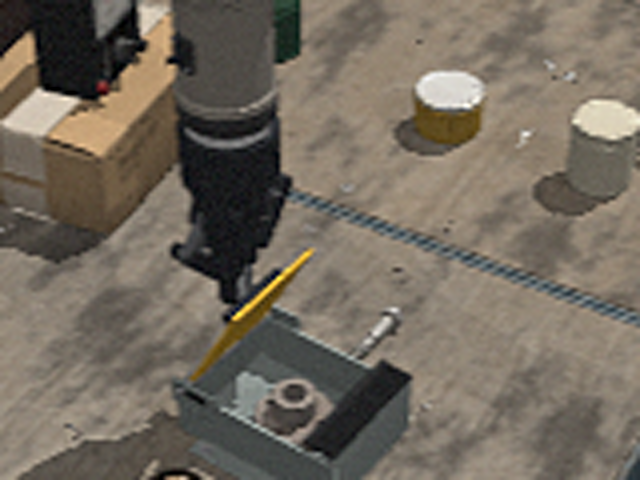

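The cover has folded to about 65° with its free edge at (310,252). The fingertip is at the ridge, near (235,300), and the force is low. I'll continue along the arc.

Emit:
{"method": "carry_out", "body": {"increments": [[-0.11,0,0.09,0,0,0,-1],[-0.11,0,0.09,0,0,0,-1],[-0.11,0,0.09,0,0,0,-1],[-0.11,0,0.09,0,0,0,-1],[-0.11,0,0.12,0,0,0,-1],[-0.11,0,0.13,0,0,0,-1],[-0.11,0,0.13,0,0,0,-1],[-0.11,0,0.13,0,0,0,-1]]}}

```text
t: 6.7
tool_pos: [0.5451, 0.064, 0.0855]
orientation: [0.999, -0.042, 0.0, -0.0]
wrist_force: [1.4, 0.4, 0.6]
opening: -0.0001
grasp_force: 0.9
```

Emit:
{"method": "carry_out", "body": {"increments": [[-0.05,0,0.09,0,0,0,-1],[-0.05,0,0.09,0,0,0,-1],[-0.04,0,0.09,0,0,0,-1],[-0.04,0,0.09,0,0,0,-1],[-0.03,0,0.08,0,0,0,-1],[-0.02,0,0.08,0,0,0,-1],[-0.02,0,0.08,0,0,0,-1],[-0.02,0,0.08,0,0,0,-1]]}}

```text
t: 7.5
tool_pos: [0.5368, 0.0647, 0.0651]
orientation: [0.999, -0.042, -0.0, 0.0]
wrist_force: [-1.0, 1.6, 2.7]
opening: -0.0001
grasp_force: 1.1
```

Run:
```python
from h import *
import cv2
print(case())
im2=env.snapshot("side")[145:245,255:375]
cv2.imwrite("pics/d.png",cv2.resize(im2[:,:,::-1],None,fx=5,fy=5,interpolation=cv2.INTER_CUBIC))
```

```text
(array([12.8,  1.3, 65.1]), array([-0.99,  1.61,  2.71]), 7.5, np.float64(-0.08346823465890787))
```

View pics/d.png

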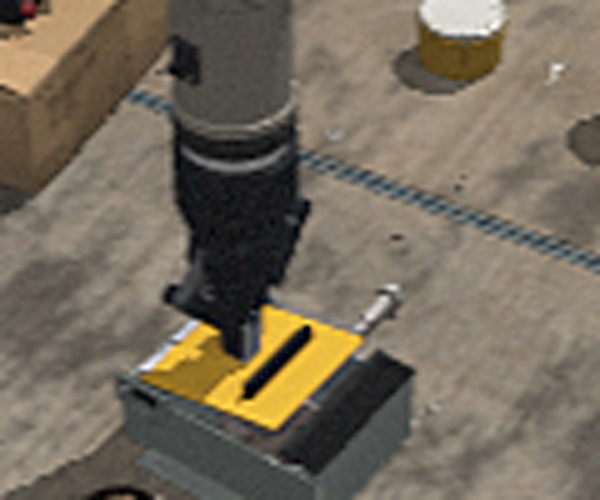

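The cover is nearly down, at roughly 10°. The tip stands on it at (240,355) on the hinge side of the ridge, and the edge is still clear of the lip. I'll press it flat gently.

Emit:
{"method": "carry_out", "body": {"increments": [[0,0,0.04,0,0,0,-1],[0,0,0.04,0,0,0,-1],[0,0,0.04,0,0,0,-1],[0,0,0.04,0,0,0,-1],[0,0,0.03,0,0,0,-1],[0,0,0.03,0,0,0,-1],[0,0,0.03,0,0,0,-1],[0,0,0,0,0,0,-1]]}}

```text
t: 8.35
tool_pos: [0.537, 0.0644, 0.0577]
orientation: [0.999, -0.042, -0.0, 0.0]
wrist_force: [-2.0, -0.4, 0.7]
opening: 0.0002
grasp_force: 0.8
```

Emit:
{"method": "carry_out", "body": {"increments": [[0,0,0.017,0,0,0,-1],[0,0,0,0,0,0,-1],[0,0,0.017,0,0,0,-1],[0,0,0,0,0,0,-1],[0,0,0.017,0,0,0,-1],[0,0,0,0,0,0,-1],[0,0,0,0,0,0,-1],[0,0,0,0,0,0,-1]]}}

```text
t: 9.15
tool_pos: [0.5371, 0.0645, 0.0563]
orientation: [0.999, -0.042, -0.0, 0.0]
wrist_force: [-1.4, -0.3, 1.6]
opening: 0.0001
grasp_force: 1.0
```

Run:
```python
from h import *
print(case())
```

```text
(array([13. ,  1.1, 56.3]), array([-1.38, -0.3 ,  1.56]), 9.15, np.float64(-0.08355785179550514))
```

Emit:
{"method": "carry_out", "body": {"increments": [[0,0,0.017,0,0,0,-1],[0,0,0,0,0,0,-1],[0,0,0.017,0,0,0,-1],[0,0,0,0,0,0,-1],[0,0,0,0,0,0,-1],[0,0,0,0,0,0,-1],[0,0,0,0,0,0,-1],[0,0,0,0,0,0,-1]]}}

```text
t: 9.95
tool_pos: [0.5371, 0.0645, 0.0558]
orientation: [0.999, -0.042, 0.0, 0.0]
wrist_force: [-3.2, -1.4, 5.8]
opening: 0.0001
grasp_force: 3.2
```

Emit:
{"method": "carry_out", "body": {"increments": [[-0.06,0,0,0,0,0,-1],[-0.06,0,0,0,0,0,-1],[-0.06,0,0,0,0,0,-1],[-0.06,0,0,0,0,0,-1],[-0.06,0,0,0,0,0,-1],[-0.06,0,0,0,0,0,-1],[-0.06,0,0,0,0,0,-1],[-0.06,0,0,0,0,0,-1]]}}

```text
t: 10.75
tool_pos: [0.5234, 0.0659, 0.0557]
orientation: [0.999, -0.042, 0.001, -0.0]
wrist_force: [4.2, -0.2, 4.5]
opening: -0.0002
grasp_force: 2.4
```

Emit:
{"method": "carry_out", "body": {"increments": [[-0.05,0,0,0,0,0,-1],[-0.05,0,0,0,0,0,-1],[-0.05,0,0,0,0,0,-1],[-0.05,0,0,0,0,0,-1],[-0.05,0,0,0,0,0,-1],[-0.05,0,0,0,0,0,-1],[-0.05,0,0,0,0,0,-1],[-0.05,0,0,0,0,0,-1]]}}

```text
t: 11.55
tool_pos: [0.5113, 0.0671, 0.0557]
orientation: [0.999, -0.042, 0.001, -0.0]
wrist_force: [4.2, 0.3, 5.4]
opening: 0.0001
grasp_force: 2.6
```

Run:
```python
from h import *
import cv2
print(case())
im2=env.snapshot("side")[145:245,255:375]
cv2.imwrite("pics/e.png",cv2.resize(im2[:,:,::-1],None,fx=5,fy=5,interpolation=cv2.INTER_CUBIC))
```

```text
(array([-12.9,   1.5,  55.7]), array([4.17, 0.32, 5.42]), 11.55, np.float64(-0.08340447455945162))
```

View pics/e.png

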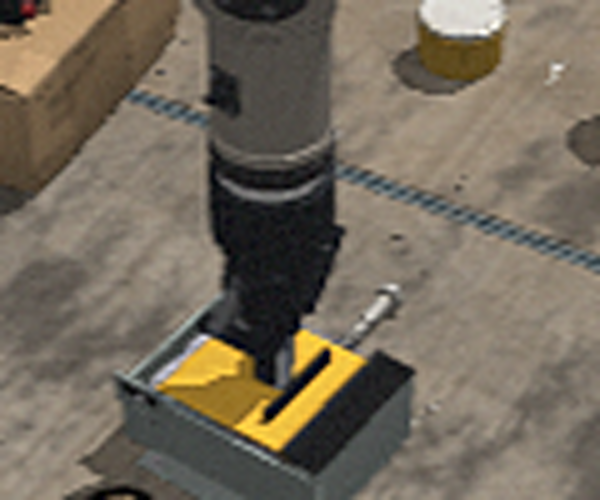

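The cover is flat and sliding with the tip. Its free edge has reached the lip (yellow meets black along about (275,455)–(365,355)), and the ridge is just ahead of the fingertip. I'll keep pushing until the stop.

Emit:
{"method": "carry_out", "body": {"increments": [[-0.05,0,0,0,0,0,-1],[-0.05,0,0,0,0,0,-1],[-0.05,0,0,0,0,0,-1],[-0.05,0,0,0,0,0,-1],[-0.04,0,0,0,0,0,-1],[-0.04,0,0,0,0,0,-1],[-0.02,0,0,0,0,0,-1],[0,0,0,0,0,0,-1]]}}

```text
t: 12.4
tool_pos: [0.5023, 0.0677, 0.0556]
orientation: [0.999, -0.042, 0.001, -0.0]
wrist_force: [4.4, 0.6, 4.5]
opening: 0.0003
grasp_force: 2.7
```

Emit:
{"method": "carry_out", "body": {"increments": [[-0.03,0,0,0,0,0,-1],[-0.03,0,0,0,0,0,-1],[-0.02,0,0,0,0,0,-1],[-0.02,0,0,0,0,0,-1],[-0.02,0,0,0,0,0,-1],[0,0,0,0,0,0,-1],[0,0,0,0,0,0,-1],[0,0,0,0,0,0,-1]]}}

```text
t: 13.2
tool_pos: [0.5004, 0.0678, 0.0558]
orientation: [0.999, -0.042, 0.002, -0.0]
wrist_force: [7.5, -1.5, 2.6]
opening: -0.0001
grasp_force: 3.8
```

Emit:
{"method": "carry_out", "body": {"increments": [[-0.03,0,0,0,0,0,-1],[-0.03,0,0,0,0,0,-1],[0,0,0,0,0,0,-1],[0,0,0,0,0,0,-1],[0,0,0,0,0,0,-1],[0,0,0,0,0,0,-1],[0,0,0,0,0,0,-1],[0,0,0,0,0,0,-1]]}}

```text
t: 14.0
tool_pos: [0.5003, 0.0678, 0.0561]
orientation: [0.999, -0.042, 0.004, -0.001]
wrist_force: [9.8, 0.2, 0.8]
opening: 0.0001
grasp_force: 5.3
```

The cover is at the stop: the force rises and the tip no longer moves. Now I'll relax the push and lift clear.

Emit:
{"method": "carry_out", "body": {"increments": [[0.07,0,-0.02,0,0,0,-1],[0.05,0,-0.03,0,0,0,-1],[0.02,0,-0.1,0,0,0,-1],[0.02,0,-0.2,0,0,0,-1],[0,0,-0.5,0,0,0,-1],[0,0,-1,0,0,0,-1],[0,0,-1,0,0,0,-1],[0,0,-1,0,0,0,-1]]}}

```text
t: 14.8
tool_pos: [0.4974, 0.0672, 0.1697]
orientation: [0.999, -0.042, -0.004, 0.001]
wrist_force: [0.2, 0.6, -0.8]
opening: -0.0002
grasp_force: 0.0
```

Emit:
{"method": "carry_out", "body": {"increments": [[0,1,-0.5,0,0,0,-1],[0,1,0,0,0,0,-1],[0,1,0,0,0,0,-1],[0,1,0,0,0,0,-1],[0,1,0,0,0,0,-1],[0,0.5,0,0,0,0,-1],[0,0,0,0,0,0,-1],[0,0,0,0,0,0,-1]]}}

```text
t: 15.6
tool_pos: [0.4855, -0.0957, 0.1845]
orientation: [0.999, -0.042, -0.002, -0.001]
wrist_force: [0.2, 0.4, 0.5]
opening: 0.0001
grasp_force: 0.0
```

Run:
```python
from h import *
import cv2
print(case())
im=env.snapshot("top")[150:250,235:370];im2=env.snapshot("side")[150:250,245:380]
cv2.imwrite("pics/f.png",cv2.resize(np.vstack([im,im2])[:,:,::-1],None,fx=3,fy=3,interpolation=cv2.INTER_CUBIC))
```

```text
(array([ -25.1, -162.8,  184.5]), array([0.15, 0.43, 0.48]), 15.6, np.float64(-0.08351405607368254))
```

View pics/f.png

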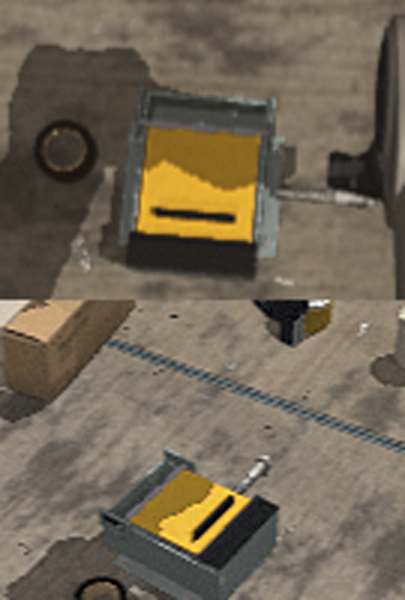

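The cover stays flat under the lip: the ridge at (195,214) is about 15 mm from the lip edge, which fits fully home. The tape and bolt haven't moved, and the robot is clear. Handing in.

```bash
python3 -c "
from station import env
print(env.hand_in())"
```

```text
the job is handed in; nothing more can be done
None
```

The spares case is shut and handed in: the cover lies flat, pushed to its stop under the lip, and stayed shut after the arm moved clear; no verdict came back, and the hub is out of sight under the cover.

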